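# Snap the food tub's lid shut all round

### The job

The lid of the rectangular food tub on the turntable is only resting in place: press down each of the four sections of its rim with your fingertips until every one clicks fully shut, level with the lid's corners. Leave the tub standing where it is without picking it up or shoving it about, leave the other things alone, and finish with the hand clear.

Things in the scene. Friction and masses are not known exactly. Their poses are not given: they have to be found in the camera images.
- tub: rectangular off-white plastic food tub, loose on the turntable (0.6 to 1 kg). Origin: centre of its underside (28 mm above the table), z up, x along its long side. Body 140 x 110 mm, lid 150 x 120 mm: a flat panel (top 70 mm above the origin), four fixed corner pieces 18 mm square (tops at 74 mm), and between them four rim sections that start sprung up (tops at 82 mm) and shut level with the corners
- rim1_top (a point): middle of the top face of lid rim section 1, short side at the tub's +x end (18 mm wide, 80 mm long, 12 mm thick, middle 66 mm from the centre, runs along the tub's y); axes as the tub's; goes down with the section
- rim2_top (a point): middle of the top face of lid rim section 2, long side at the tub's +y (18 mm wide, 110 mm long, 12 mm thick, middle 51 mm from the centre, runs along the tub's x); axes as the tub's; goes down with the section
- rim3_top (a point): middle of the top face of lid rim section 3, short side at the tub's -x end (18 mm wide, 80 mm long, 12 mm thick, middle 66 mm from the centre, runs along the tub's y); axes as the tub's; goes down with the section
- rim4_top (a point): middle of the top face of lid rim section 4, long side at the tub's -y (18 mm wide, 110 mm long, 12 mm thick, middle 51 mm from the centre, runs along the tub's x); axes as the tub's; goes down with the section
- rim1 (a joint): how far rim section 1 is pressed down, m: 0 sprung up (open), 0.008 clicked shut. Straight down the tub's z; it resists with about 6 to 9 N at first and less as it sinks, and past half way (0.004) snaps shut by itself and stays; let go before half way it springs back up
- rim2 (a joint): how far rim section 2 is pressed down, m: 0 sprung up (open), 0.008 clicked shut. Straight down the tub's z; it resists with about 6 to 9 N at first and less as it sinks, and past half way (0.004) snaps shut by itself and stays; let go before half way it springs back up
- rim3 (a joint): how far rim section 3 is pressed down, m: 0 sprung up (open), 0.008 clicked shut. Straight down the tub's z; it resists with about 6 to 9 N at first and less as it sinks, and past half way (0.004) snaps shut by itself and stays; let go before half way it springs back up
- rim4 (a joint): how far rim section 4 is pressed down, m: 0 sprung up (open), 0.008 clicked shut. Straight down the tub's z; it resists with about 6 to 9 N at first and less as it sinks, and past half way (0.004) snaps shut by itself and stays; let go before half way it springs back up
- turntable: low grey plastic turntable, disc 450 mm across, top face 28 mm above the table; origin at the centre of its underside on the table. The disc turns on a stiff pivot
- jug: stainless steel jug on the turntable, 140 mm high, 90 mm across, handle out to 78 mm from its axis on its +y side; origin under its centre
- mug: white ceramic mug on the turntable, 90 mm high, 80 mm across, handle on its +y side; origin under its centre
- stirrer: flat bamboo stirrer lying on the turntable, 175 mm long along its x, 18 mm wide at the paddle, 6 mm thick; origin at the underside, near the middle
- tin: small tin can on the table beside the turntable, 74 mm across, 85 mm high; origin under its centre
- round_tub: small round plastic tub with its lid already on, on the table beside the turntable, 110 mm across, 74 mm high; origin under its centre; not part of the job
- asanka: brown clay grinding bowl on the table, 170 mm across, 65 mm high; origin under its centre
- ladle_pot: aluminium pot fixed on the table to the robot's left, 180 mm across (230 mm over its ears), 110 mm high, with a steel ladle leaning in it whose hooked end rises to 215 mm, 135 mm from the pot's centre towards its +y, away from the turntable; origin under its centre

How it is judged (in metres and radians):
At the end, for the whole second after the job is handed in: all four rim sections are shut (pressed at least 6.5 of 8 mm) and stay so, and the tub stands flat and at rest on the turntable within 40 mm of where it began (value of joint each of rim1, rim2, rim3, rim4 above 0.0065 m and height (world z) of tub below 0.034 m and angle between tub's own z axis and vertical below 0.05 rad and distance of tub from where it was at the start of the episode below 0.04 m and linear speed of tub below 0.02 m/s); the robot touches nothing.
It fails at once if the tub or its lid is pressed with something other than the fingers (contact force between the arm and tub above 5 N).
It fails at once if the tub is lifted off the turntable or tipped (height (world z) of tub above 0.043 m or angle between tub's own z axis and vertical above 0.2 rad).
It fails at once if the tub is shoved more than 40 mm from where it stood (distance of tub from where it was at the start of the episode above 0.04 m).
It fails at once if the jug, mug, stirrer, tin, round tub or clay bowl is moved more than 40 mm (distance of any of jug, mug, stirrer, tin, round_tub, asanka from where it was at the start of the episode above 0.04 m).
It fails at once if the robot knocks against the pot with the ladle (contact force between anything else and ladle_pot above 5 N).
It also fails if it takes over 51 s, if anything falls off the work surface, if the arm or the gripper's body presses on something with over 40 N, if the wrist force passes 120 N, or if a joint passes its speed limit or range.

### The arm

A 6-joint arm with a two-finger parallel gripper is mounted at the origin on the work surface. World frame = base frame: x ahead of the robot, y to its left, z up, the work surface at z = 0. Lengths are in m, angles in degrees, forces in N, time in s.
With the tool pointing down it reaches from about 0.35 to 0.875 m from the base axis. Payload 4.2 kg.
Tool frame: the origin (TCP) lies midway between the tips of the shut fingers; the grasp point (between the pads) lies 19 mm behind it; z points along the fingers, y is the line along which they close (so a half turn about z gives the same grasp; the last joint's range is limited). The gripper opens to 87 mm and grips with 3 to 60 N. Pads are 19 mm wide; open, the fingers measure 117 mm over their backs; the gripper's body (75 mm by 190 mm) begins 51 mm behind the grasp point.
Start: joints at [89.187, 22.042, 0.453, 0, -68.411, -14.817], TCP at [0.168, 0.602, 0.223] pointing down, gripper open.
Joint ranges: [-179.83, 179.83], [-69.29, 118.12], [-61.27, 80.66], [-181.25, 117.63], [-171.15, -9.14], [-177.46, 177.46]. Speed limits (degrees/s): [159.86, 159.86, 180, 180, 180, 180].

### API

Orientations are given as a 3x3 rotation matrix whose columns are the frame's x, y, z axes.
In Python, from station import sense, capture, camera_params, finish_job gives the robot as it stands.
- The arm moves only by the tool drive_tool, never from a script. Its argument "rows" is a list of rows, each an object of numbers: "tx", "ty", "tz": the shift along the tool's x, y, z in cm; "ax", "ay", "az": the turn, a rotation vector about the tool's x, y, z in rad; "claw": the finger opening in cm, from 0 to 8.7. In form: [{"tx": .., "ty": .., "tz": .., "ax": .., "ay": .., "az": .., "claw": ..}, ...]. A call has 1 to 10 rows; each row shifts and turns the commanded pose from where the row before left it, along the tool's axes as they then stand; what a row does not reach is not made up. A row lasts 1/12 s, in which the tool goes at most 41.7 mm and 7.16 degrees, less where a joint would pass 70% of its speed; a pose out of reach is approached as far as the arm can. A call with a gripper value outside its range is refused whole. The fingers move at their own pace and stop on an object; the grip force is fixed at half the most. Time passes only in rows, so rows that do not move let the fingers close. It gives the time, the measured TCP pose, the force, the opening and the grip force at its end, in the units of the state.
- sense(): the state, without advancing time (a new reading comes with each control period).
- capture(name): name is "scene" or "side" or "wrist"; returns (picture, depth): 384x512x3 uint8, red, green, blue; 384x512 float32, m along the optical axis (not along the pixel's ray), 0 where there is no reading.
- camera_params(name): a dict with "intrinsics" (3x3 intrinsics, pixels), "R" (3x3) and "t" (3): a world point X has camera coordinates R X + t; the wrist camera has in their place "tool_from_camera" (4x4, takes a point from camera to tool coordinates, whose origin is the TCP and whose axes are the flange's). Camera axes: x right, y down, z forward; pixel columns grow to the right and rows downward; lengths in m; the calibration is good to about 2 mm. A picture is of the moment at which its call begins: read the wrist's pose just before it. camera_params takes no time and is no camera call.
- finish_job(): hands the job in; it is judged then, once.
The state is a dict: "time_s": time; "joints": joint angles; "joint_velocities": joint speeds; "effort": joint torques, N m; "tcp_pos": TCP position; "ee_rot": TCP orientation; "wrist_force": force on the tool from outside, world axes, zero at the start; "moment": the same for the moment, N m; "gripper_width": opening from 0.0 (shut) to 1.0 (fully open); "gripper_force": force on a finger pad.
Only numpy, scipy, OpenCV 4.12 (cv2) and the standard library are available. Lean on these libraries where they do the work, as an engineer would, in place of code of your own. Each camera call takes 0.05 s, during which the arm holds its last target. There are 200 camera calls.

## Working session

There is one attempt and no reset: what is moved stays moved. The work goes in short steps, Python scripts to look and compute and a tool call to move; the robot and the scene stay as the last step left them, time stands still between calls to the robot, and variables do not carry over. Pictures are saved under pics/ and viewed, at most 10 in all, crops included, and the job is handed in when it is done.

Besides the shell and the picture viewer there is one more tool, called after "Emit:" by a JSON object that holds its "method" and its "body". drive_tool: Moves the arm, as the interface text tells. Its arguments: {"type":"object","properties":{"rows":{"type":"array"}},"required":["rows"]}

```bash
mkdir -p pics; python3 - <<'E'
from station import *
import cv2,numpy as np
s=sense(); print(s['time_s'],s['tcp_pos'],s['ee_rot'],s['gripper_width'])
a=[]
for n in("scene","side"):
    p,d=capture(n); np.savez(n+'.npz',p=p,d=d); a.append(p)
    c=camera_params(n); print(n,c)
    cv2.imwrite(f'pics/{n}0.png',p[:,:,::-1])
s=sense();p,d=capture("wrist");np.savez('wrist.npz',p=p,d=d,tcp=s['tcp_pos'],R=s['ee_rot']);cv2.imwrite('pics/wrist0.png',p[:,:,::-1])
print(camera_params("wrist"))
E
```

```text
0.0 [0.16821078 0.60130818 0.22144589] [[ 9.62964171e-01 -2.69628872e-01 -5.26702330e-04]
 [-2.69629378e-01 -9.62961813e-01 -2.13184227e-03]
 [ 6.76119958e-05  2.19490214e-03 -9.99997589e-01]] 1.0017966801103768
scene {'intrinsics': array([[376.44373618,   0.        , 253.87576722],
       [  0.        , 376.44373618, 190.50384885],
       [  0.        ,   0.        ,   1.        ]]), 'R': array([[-0.82523476,  0.56437645,  0.02160599],
       [ 0.38567054,  0.59105182, -0.70846029],
       [-0.41260856, -0.57631326, -0.70541987]]), 't': array([ 0.42706203, -0.158592  ,  1.50891379])}
side {'intrinsics': array([[468.26033511,   0.        , 252.54634476],
       [  0.        , 468.26033511, 194.96173527],
       [  0.        ,   0.        ,   1.        ]]), 'R': array([[ 0.99228421, -0.12291737, -0.0162285 ],
       [-0.07670245, -0.50575542, -0.85926026],
       [ 0.09741036,  0.85387515, -0.51128118]]), 't': array([-0.51519799,  0.13721434,  1.25276565])}
{'intrinsics': array([[272.42279364,   0.        , 252.25072474],
       [  0.        , 272.42279364, 191.64740864],
       [  0.        ,   0.        ,   1.        ]]), 'tool_from_camera': array([[ 1.29074951e-03, -9.56300570e-01, -2.92382548e-01,
         7.93935449e-02],
       [ 9.99999142e-01,  1.29985177e-03,  1.63140441e-04,
         1.41025844e-04],
       [ 2.24042676e-04, -2.92382508e-01,  9.56301427e-01,
        -1.62453418e-01],
       [ 0.00000000e+00,  0.00000000e+00,  0.00000000e+00,
         1.00000000e+00]])}
```

View pics/scene0.png

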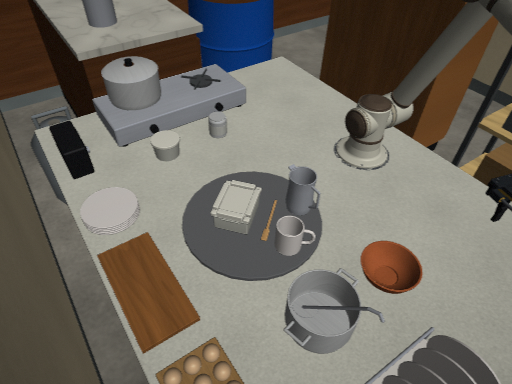

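View pics/wrist0.png

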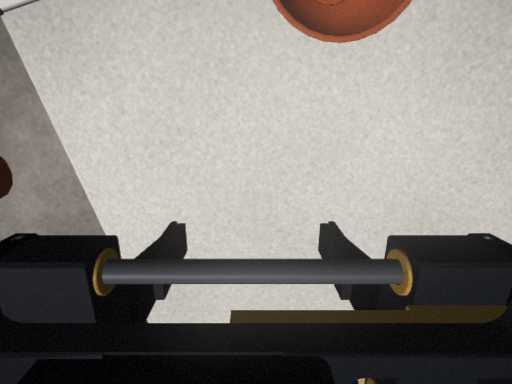

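The scene view shows the tub at about (237,206) on the turntable, with the jug at (302,190), mug at (290,236) and stirrer at (270,220). The wrist view shows only the table and the bowl. Next I measure the lid from the depth images.

```bash
cat > h.py <<'E'
from station import *
import cv2,numpy as np
def world(n,d):
    c=camera_params(n);K=c['intrinsics'];v,u=np.mgrid[:384,:512]
    P=np.stack([(u-K[0,2])/K[0,0]*d,(v-K[1,2])/K[1,1]*d,d],-1)
    if n!='wrist': return (P-c['t'])@c['R']
    s=sense();T=c['tool_from_camera'];P=P@T[:3,:3].T+T[:3,3]
    return P@np.array(s['ee_rot']).T+np.array(s['tcp_pos'])
E
python3 - <<'E'
from h import *
f=np.load('scene.npz');W0=world('scene',f['d']);c=np.array(W0[196,237]);print('seed',c)
for n in('scene','side'):
    f=np.load(n+'.npz');W=world(n,f['d'])
    near=np.linalg.norm(W[...,:2]-c[:2],axis=-1)<.1
    for lo,hi in((.093,.125),(.106,.125)):
        m=near&(W[...,2]>lo)&(W[...,2]<hi)&(f['d']>0)
        m=cv2.morphologyEx(m.astype(np.uint8),cv2.MORPH_OPEN,np.ones((2,2)))>0
        X=W[m]; r=cv2.minAreaRect(X[:,:2].astype(np.float32)*1000)
        print(n,lo,len(X),r,'zpct',np.percentile(X[:,2],[5,50,95]))
    # map of everything higher than 0.033 around
    m=(W[...,2]>.04)&(W[...,2]<.3)&(np.linalg.norm(W[...,:2]-c[:2],axis=-1)<.4)
    k,l,st,ce=cv2.connectedComponentsWithStats(m.astype(np.uint8))
    for i in range(1,k):
        if st[i,4]>150:
            X=W[l==i];print(' obj',st[i,:2],np.percentile(X,[2,98],axis=0).round(3).tolist())
E
```

```text
seed [0.59927436 0.02207313 0.09645662]
scene 0.093 1416 ((805.3780517578125, 299.6738586425781), (952.5252685546875, 142.45314025878906), 52.85566329956055) zpct [0.09327696 0.098757   0.11033872]
scene 0.106 473 ((804.5541381835938, 300.57525634765625), (952.6023559570312, 136.47573852539062), 53.0707893371582) zpct [0.09665273 0.10809344 0.11113122]
 obj [158 139] [[0.614, -0.374, 0.041], [0.689, -0.35, 0.075]]
 obj [285 164] [[0.382, 0.073, 0.047], [0.463, 0.188, 0.168]]
 obj [210 180] [[0.538, -0.031, 0.044], [0.695, 0.119, 0.111]]
 obj [275 216] [[0.498, 0.183, 0.043], [0.587, 0.267, 0.118]]
 obj [285 268] [[0.517, 0.36, 0.042], [0.698, 0.415, 0.11]]
side 0.093 1486 ((487.12237548828125, -418.32659912109375), (1290.585205078125, 175.05099487304688), 74.56192779541016) zpct [0.09302553 0.10172411 0.1127692 ]
side 0.106 582 ((492.0007629394531, -420.2529296875), (1290.6514892578125, 155.0779266357422), 74.98575592041016) zpct [0.10230727 0.11009399 0.11338931]
 obj [233 132] [[0.508, -0.048, 0.042], [0.692, 0.398, 0.117]]
 obj [196 154] [[0.379, 0.067, 0.045], [0.459, 0.153, 0.17]]
 obj [319 292] [[0.613, -0.375, 0.073], [0.681, -0.356, 0.078]]
```

View pics/side0.png

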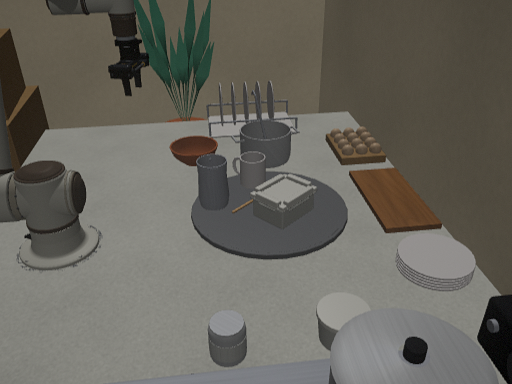

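The side view shows the tub at about (283,198), lid strips visible, with the jug to its left at (213,183) and the mug behind it at (252,170). The rectangle fit was spoiled by stray pixels, so I redo it with a cleaner mask.

```bash
python3 - <<'E'
from h import *
c=np.array([.613,.04])
allX=[]
for n in('scene','side'):
    f=np.load(n+'.npz');W=world(n,f['d']);z=W[...,2]
    for lo,hi in((.093,.125),(.105,.125)):
        m=(np.linalg.norm(W[...,:2]-c,axis=-1)<.105)&(z>lo)&(z<hi)&(f['d']>0)
        k,l,st,_=cv2.connectedComponentsWithStats(m.astype(np.uint8)); 
        if lo<.1: m=l==1+np.argmax(st[1:,4])
        X=W[m][:,:2]; r=cv2.minAreaRect(X.astype(np.float32)*1000)
        print(n,lo,m.sum(),r)
        if lo>.1: allX.append(X)
r=cv2.minAreaRect(np.vstack(allX).astype(np.float32)*1000);print(r)
f=np.load('scene.npz');p=f['p'];cv2.imwrite('pics/c.png',cv2.resize(p[165:250,195:325,::-1],None,fx=5,fy=5,interpolation=cv2.INTER_CUBIC))
E
```

```text
scene 0.093 1471 ((611.6691284179688, 37.17378234863281), (152.52125549316406, 120.68785095214844), 39.27775573730469)
scene 0.105 536 ((611.3611450195312, 36.48535919189453), (152.13255310058594, 119.4684829711914), 40.50787353515625)
side 0.093 1503 ((610.7188720703125, 32.056373596191406), (155.224853515625, 123.64945983886719), 39.50611114501953)
side 0.105 643 ((610.2113037109375, 32.67198944091797), (155.224853515625, 122.05374145507812), 39.50611114501953)
((610.60986328125, 33.477638244628906), (157.18240356445312, 123.0661392211914), 40.50787353515625)
```

View pics/c.png

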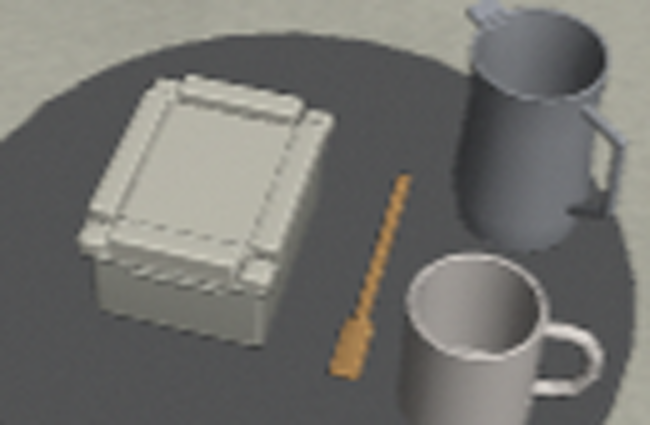

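The crop shows the tub's rim sections raised on all four sides, the stirrer right of it at (370,280) and the mug and jug further right. Both views agree: lid centre about (0.611, 0.035), long axis at about 40°, 152 x 121 mm. I go there high, with the fingers shut and their y axis along the long side, and stop short for a wrist look.

Emit:
{"method": "drive_tool", "body": {"rows": [{"tz":-1.75,"az":0.1,"claw":0},{"tz":-1.75,"az":0.1,"claw":0},{"tz":-1.75,"az":0.1,"claw":0},{"tz":-1.75,"az":0.1,"claw":0},{"tz":-1.75,"az":0.1,"claw":0},{"tz":-1.75,"az":0.1,"claw":0}]}}

```text
invalid input at $.rows[0]: expected keys tx, ty, tz, ax, ay, az, claw
```

Emit:
{"method": "drive_tool", "body": {"rows": [{"tx":3.4,"ty":0.12,"claw":0},{"tx":3.4,"ty":0.12,"claw":0},{"tx":3.4,"ty":0.12,"claw":0},{"tx":3.4,"ty":0.12,"claw":0},{"tx":3.4,"ty":0.12,"claw":0},{"tx":3.4,"ty":0.12,"claw":0},{"tx":3.4,"ty":0.12,"claw":0},{"tx":3.4,"ty":0.12,"claw":0},{"tx":3.4,"ty":0.12,"claw":0},{"tx":3.4,"ty":0.12,"claw":0}]}}

```text
invalid input at $.rows[0]: expected keys tx, ty, tz, ax, ay, az, claw
```

Emit:
{"method": "drive_tool", "body": {"rows": [{"tx":3.4,"ty":0.12,"claw":0},{"tx":3.4,"ty":0.12,"claw":0},{"tx":3.4,"ty":0.12,"claw":0},{"tx":3.4,"ty":0.12,"claw":0},{"tx":3.4,"ty":0.12,"claw":0},{"tx":3.4,"ty":0.12,"claw":0},{"tx":3.4,"ty":0.12,"claw":0},{"tx":3.4,"ty":0.12,"claw":0},{"claw":0},{"claw":0}]}}

```text
invalid input at $.rows[0]: expected keys tx, ty, tz, ax, ay, az, claw
```

```bash
python3 - <<'E'
from h import *
s=sense();print(s['tcp_pos'],s['ee_rot'],s['wrist_force'])
p,d=capture('wrist');W=world('wrist',d);z=W[...,2]
cv2.imwrite('pics/w1.png',p[:,:,::-1])
c=np.array([.611,.035])
for lo,hi in((.093,.125),(.105,.125)):
    m=(np.linalg.norm(W[...,:2]-c,axis=-1)<.105)&(z>lo)&(z<hi)&(d>0)
    X=W[m]; r=cv2.minAreaRect(X[:,:2].astype(np.float32)*1000);print(lo,m.sum(),r,np.percentile(X[:,2],[5,50,95]))
E
```

```text
[0.16826283 0.60146947 0.22171039] [[ 9.62988164e-01 -2.69543483e-01 -3.28305971e-04]
 [-2.69543655e-01 -9.62986796e-01 -1.62745550e-03]
 [ 1.22515709e-04  1.65571318e-03 -9.99998622e-01]] [-0.35203913 -0.54609749 -0.57449436]Traceback (most recent call last):
  File "<stdin>", line 8, in <module>
    return _quantile_unchecked(
        a, q, axis, out, overwrite_input, method, keepdims, weights)
    return _ureduce(a,
                    func=_quantile_ureduce_func,
    ...<5 lines>...
                    overwrite_input=overwrite_input,
                    method=method)
    r = func(a, **kwargs)
    result = _quantile(arr,
                       quantiles=q,
    ...<2 lines>...
                       out=out,
                       weights=wgt)
    slices_having_nans = np.isnan(arr[-1, ...])
                                  ~~~^^^^^^^^^
IndexError: index -1 is out of bounds for axis 0 with size 0
```

View pics/w1.png

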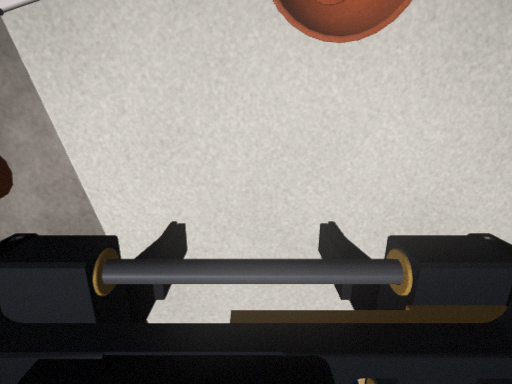

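The rows were refused because every key is required, so nothing moved and the picture is unchanged: bowl at (345,15), open fingers at the bottom. I send the moves again with full rows.

Emit:
{"method": "drive_tool", "body": {"rows": [{"tx":0,"ty":0,"tz":-1.75,"ax":0,"ay":0,"az":0.1,"claw":0},{"tx":0,"ty":0,"tz":-1.75,"ax":0,"ay":0,"az":0.1,"claw":0},{"tx":0,"ty":0,"tz":-1.75,"ax":0,"ay":0,"az":0.1,"claw":0},{"tx":0,"ty":0,"tz":-1.75,"ax":0,"ay":0,"az":0.1,"claw":0},{"tx":0,"ty":0,"tz":-1.75,"ax":0,"ay":0,"az":0.1,"claw":0},{"tx":0,"ty":0,"tz":-1.75,"ax":0,"ay":0,"az":0.1,"claw":0}]}}

```text
time_s: 0.7
tcp_pos: [0.1683, 0.6016, 0.3281]
ee_rot: [[0.639, -0.769, -0.0], [-0.769, -0.639, -0.001], [0.0, 0.001, -1.0]]
wrist_force: [-0.1, -0.8, 1.0]
gripper_width: 0.635
gripper_force: 0.0
```

Emit:
{"method": "drive_tool", "body": {"rows": [{"tx":3.4,"ty":0.12,"tz":0,"ax":0,"ay":0,"az":0,"claw":0},{"tx":3.4,"ty":0.12,"tz":0,"ax":0,"ay":0,"az":0,"claw":0},{"tx":3.4,"ty":0.12,"tz":0,"ax":0,"ay":0,"az":0,"claw":0},{"tx":3.4,"ty":0.12,"tz":0,"ax":0,"ay":0,"az":0,"claw":0},{"tx":3.4,"ty":0.12,"tz":0,"ax":0,"ay":0,"az":0,"claw":0},{"tx":3.4,"ty":0.12,"tz":0,"ax":0,"ay":0,"az":0,"claw":0},{"tx":3.4,"ty":0.12,"tz":0,"ax":0,"ay":0,"az":0,"claw":0},{"tx":3.4,"ty":0.12,"tz":0,"ax":0,"ay":0,"az":0,"claw":0},{"tx":3.4,"ty":0.12,"tz":0,"ax":0,"ay":0,"az":0,"claw":0}]}}

```text
time_s: 1.45
tcp_pos: [0.3573, 0.3589, 0.3276]
ee_rot: [[0.643, -0.766, -0.0], [-0.766, -0.643, 0.0], [-0.0, -0.0, -1.0]]
wrist_force: [0.9, -0.1, 0.2]
gripper_width: 0.017
gripper_force: 0.0
```

Emit:
{"method": "drive_tool", "body": {"rows": [{"tx":3.4,"ty":0.12,"tz":0,"ax":0,"ay":0,"az":0,"claw":0},{"tx":3.4,"ty":0.12,"tz":0,"ax":0,"ay":0,"az":0,"claw":0},{"tx":3.4,"ty":0.12,"tz":0,"ax":0,"ay":0,"az":0,"claw":0},{"tx":3.4,"ty":0.12,"tz":0,"ax":0,"ay":0,"az":0,"claw":0},{"tx":3.4,"ty":0.12,"tz":0,"ax":0,"ay":0,"az":0,"claw":0},{"tx":3.4,"ty":0.12,"tz":0,"ax":0,"ay":0,"az":0,"claw":0},{"tx":3.4,"ty":0.12,"tz":0,"ax":0,"ay":0,"az":0,"claw":0},{"tx":3.4,"ty":0.12,"tz":0,"ax":0,"ay":0,"az":0,"claw":0},{"tx":0,"ty":0,"tz":0,"ax":0,"ay":0,"az":0,"claw":0},{"tx":0,"ty":0,"tz":0,"ax":0,"ay":0,"az":0,"claw":0}]}}

```text
time_s: 2.28
tcp_pos: [0.5247, 0.1445, 0.3268]
ee_rot: [[0.64, -0.768, -0.001], [-0.768, -0.64, -0.0], [-0.0, 0.001, -1.0]]
wrist_force: [-0.6, 0.1, -0.2]
gripper_width: 0.002
gripper_force: 0.0
```

```bash
cat > look.py <<'E'
from h import *
import sys
s=sense();print(s['time_s'],s['tcp_pos'],s['wrist_force'])
p,d=capture('wrist');W=world('wrist',d);z=W[...,2]
cv2.imwrite(f'pics/{sys.argv[1]}.png',p[:,:,::-1]);np.savez(sys.argv[1],d=d,W=W)
c=np.array([.611,.035])
for lo,hi in((.093,.125),(.105,.125)):
    m=(np.linalg.norm(W[...,:2]-c,axis=-1)<.105)&(z>lo)&(z<hi)&(d>0)
    X=W[m]
    if len(X): print(lo,m.sum(),cv2.minAreaRect(X[:,:2].astype(np.float32)*1000),np.percentile(X[:,2],[5,50,95]))
E
python3 look.py w2
```

```text
2.2833 [0.52471836 0.144503   0.32683589] [-0.63912488  0.05401848 -0.21602859]
0.093 11882 ((609.302978515625, 34.76148223876953), (150.50205993652344, 118.9945297241211), 39.978816986083984) [0.09736065 0.09965629 0.11120248]
0.105 4650 ((609.0018310546875, 35.063018798828125), (150.0516357421875, 118.14532470703125), 39.978816986083984) [0.10801869 0.11019352 0.11161682]
```

View pics/w2.png

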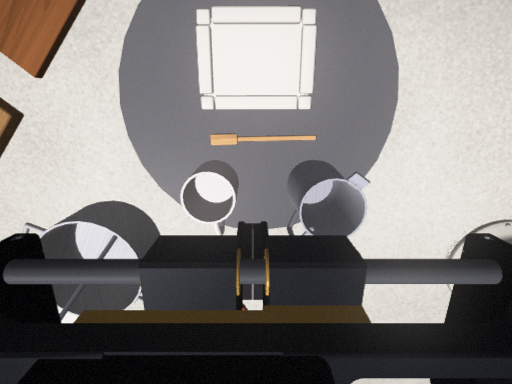

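The wrist view shows the lid squarely aligned with the tool at (257,58). The stirrer is at (262,138), the mug at (210,195) and the jug at (332,205), all clear of the gripper. Centre is (0.609, 0.035) at 40°, the size matches and the rim tops are at 0.110 m. First I press the long section nearest the tool.

Emit:
{"method": "drive_tool", "body": {"rows": [{"tx":2.95,"ty":0.2,"tz":0,"ax":0,"ay":0,"az":0,"claw":0},{"tx":2.95,"ty":0.2,"tz":0,"ax":0,"ay":0,"az":0,"claw":0},{"tx":2.95,"ty":0.2,"tz":0,"ax":0,"ay":0,"az":0,"claw":0},{"tx":0,"ty":0,"tz":3.5,"ax":0,"ay":0,"az":0,"claw":0},{"tx":0,"ty":0,"tz":3.5,"ax":0,"ay":0,"az":0,"claw":0},{"tx":0,"ty":0,"tz":3.5,"ax":0,"ay":0,"az":0,"claw":0},{"tx":0,"ty":0,"tz":3.5,"ax":0,"ay":0,"az":0,"claw":0},{"tx":0,"ty":0,"tz":3.5,"ax":0,"ay":0,"az":0,"claw":0},{"tx":0,"ty":0,"tz":2.3,"ax":0,"ay":0,"az":0,"claw":0},{"tx":0,"ty":0,"tz":0,"ax":0,"ay":0,"az":0,"claw":0}]}}

```text
time_s: 3.17
tcp_pos: [0.5721, 0.0746, 0.1241]
ee_rot: [[0.643, -0.765, -0.011], [-0.766, -0.643, -0.003], [-0.005, 0.011, -1.0]]
wrist_force: [-0.7, -0.2, 0.1]
gripper_width: 0.005
gripper_force: 0.0
```

Emit:
{"method": "drive_tool", "body": {"rows": [{"tx":0.2,"ty":-0.2,"tz":0.4,"ax":0,"ay":0,"az":0,"claw":0},{"tx":0,"ty":0,"tz":0.4,"ax":0,"ay":0,"az":0,"claw":0},{"tx":0,"ty":0,"tz":0.3,"ax":0,"ay":0,"az":0,"claw":0},{"tx":0,"ty":0,"tz":0.3,"ax":0,"ay":0,"az":0,"claw":0},{"tx":0,"ty":0,"tz":0.2,"ax":0,"ay":0,"az":0,"claw":0},{"tx":0,"ty":0,"tz":0.2,"ax":0,"ay":0,"az":0,"claw":0},{"tx":0,"ty":0,"tz":0.2,"ax":0,"ay":0,"az":0,"claw":0},{"tx":0,"ty":0,"tz":0,"ax":0,"ay":0,"az":0,"claw":0},{"tx":0,"ty":0,"tz":0,"ax":0,"ay":0,"az":0,"claw":0}]}}

```text
time_s: 3.92
tcp_pos: [0.5796, 0.0741, 0.1105]
ee_rot: [[0.643, -0.766, 0.001], [-0.766, -0.643, 0.0], [0.001, -0.001, -1.0]]
wrist_force: [-1.3, 0.2, 4.3]
gripper_width: 0.007
gripper_force: 2.3
```

Emit:
{"method": "drive_tool", "body": {"rows": [{"tx":0,"ty":0,"tz":0.2,"ax":0,"ay":0,"az":0,"claw":0},{"tx":0,"ty":0,"tz":0.2,"ax":0,"ay":0,"az":0,"claw":0},{"tx":0,"ty":0,"tz":0.2,"ax":0,"ay":0,"az":0,"claw":0},{"tx":0,"ty":0,"tz":0.1,"ax":0,"ay":0,"az":0,"claw":0},{"tx":0,"ty":0,"tz":0,"ax":0,"ay":0,"az":0,"claw":0},{"tx":0,"ty":0,"tz":0,"ax":0,"ay":0,"az":0,"claw":0}]}}

```text
time_s: 4.42
tcp_pos: [0.5792, 0.074, 0.1025]
ee_rot: [[0.643, -0.766, -0.0], [-0.766, -0.643, -0.0], [-0.0, 0.0, -1.0]]
wrist_force: [-0.9, -0.3, 1.5]
gripper_width: 0.008
gripper_force: 1.1
```

Section +v has apparently clicked: the tip is at 0.1025 m and the force dropped. Next I press the +u short section.

Emit:
{"method": "drive_tool", "body": {"rows": [{"tx":0,"ty":0,"tz":-2.5,"ax":0,"ay":0,"az":0,"claw":0},{"tx":1.6,"ty":-2.1,"tz":0,"ax":0,"ay":0,"az":0,"claw":0},{"tx":1.6,"ty":-2.1,"tz":0,"ax":0,"ay":0,"az":0,"claw":0},{"tx":1.7,"ty":-2.0,"tz":0,"ax":0,"ay":0,"az":0,"claw":0},{"tx":0,"ty":0,"tz":0,"ax":0,"ay":0,"az":0,"claw":0},{"tx":0,"ty":0,"tz":0,"ax":0,"ay":0,"az":0,"claw":0},{"tx":0,"ty":0,"tz":0.6,"ax":0,"ay":0,"az":0,"claw":0},{"tx":0,"ty":0,"tz":0.6,"ax":0,"ay":0,"az":0,"claw":0},{"tx":0,"ty":0,"tz":0,"ax":0,"ay":0,"az":0,"claw":0}]}}

```text
time_s: 5.17
tcp_pos: [0.6563, 0.0761, 0.1137]
ee_rot: [[0.643, -0.766, -0.004], [-0.766, -0.643, -0.001], [-0.002, 0.003, -1.0]]
wrist_force: [-0.4, -0.5, -0.4]
gripper_width: 0.008
gripper_force: 0.0
```

Emit:
{"method": "drive_tool", "body": {"rows": [{"tx":0,"ty":0,"tz":0.3,"ax":0,"ay":0,"az":0,"claw":0},{"tx":0,"ty":0,"tz":0.2,"ax":0,"ay":0,"az":0,"claw":0},{"tx":0,"ty":0,"tz":0.2,"ax":0,"ay":0,"az":0,"claw":0},{"tx":0,"ty":0,"tz":0.2,"ax":0,"ay":0,"az":0,"claw":0},{"tx":0,"ty":0,"tz":0.2,"ax":0,"ay":0,"az":0,"claw":0},{"tx":0,"ty":0,"tz":0.2,"ax":0,"ay":0,"az":0,"claw":0},{"tx":0,"ty":0,"tz":0,"ax":0,"ay":0,"az":0,"claw":0},{"tx":0,"ty":0,"tz":0,"ax":0,"ay":0,"az":0,"claw":0}]}}

```text
time_s: 5.83
tcp_pos: [0.6584, 0.0764, 0.1025]
ee_rot: [[0.643, -0.766, 0.0], [-0.766, -0.643, 0.0], [0.0, -0.0, -1.0]]
wrist_force: [-0.1, 0.7, 1.2]
gripper_width: 0.005
gripper_force: 0.5
```

Emit:
{"method": "drive_tool", "body": {"rows": [{"tx":0,"ty":0,"tz":-2.5,"ax":0,"ay":0,"az":0,"claw":0},{"tx":1.6,"ty":2.1,"tz":0,"ax":0,"ay":0,"az":0,"claw":0},{"tx":1.7,"ty":2.1,"tz":0,"ax":0,"ay":0,"az":0,"claw":0},{"tx":1.7,"ty":2.1,"tz":0,"ax":0,"ay":0,"az":0,"claw":0},{"tx":0,"ty":0,"tz":0,"ax":0,"ay":0,"az":0,"claw":0},{"tx":0,"ty":0,"tz":0,"ax":0,"ay":0,"az":0,"claw":0},{"tx":0,"ty":0,"tz":0.6,"ax":0,"ay":0,"az":0,"claw":0},{"tx":0,"ty":0,"tz":0.6,"ax":0,"ay":0,"az":0,"claw":0},{"tx":0,"ty":0,"tz":0,"ax":0,"ay":0,"az":0,"claw":0}]}}

```text
time_s: 6.58
tcp_pos: [0.6412, -0.0016, 0.1134]
ee_rot: [[0.643, -0.766, -0.003], [-0.766, -0.643, -0.0], [-0.002, 0.003, -1.0]]
wrist_force: [-0.1, 0.1, -0.0]
gripper_width: 0.005
gripper_force: 0.0
```

Emit:
{"method": "drive_tool", "body": {"rows": [{"tx":0,"ty":0,"tz":0.3,"ax":0,"ay":0,"az":0,"claw":0},{"tx":0,"ty":0,"tz":0.2,"ax":0,"ay":0,"az":0,"claw":0},{"tx":0,"ty":0,"tz":0.2,"ax":0,"ay":0,"az":0,"claw":0},{"tx":0,"ty":0,"tz":0.2,"ax":0,"ay":0,"az":0,"claw":0},{"tx":0,"ty":0,"tz":0.2,"ax":0,"ay":0,"az":0,"claw":0},{"tx":0,"ty":0,"tz":0.2,"ax":0,"ay":0,"az":0,"claw":0},{"tx":0,"ty":0,"tz":0,"ax":0,"ay":0,"az":0,"claw":0},{"tx":0,"ty":0,"tz":0,"ax":0,"ay":0,"az":0,"claw":0}]}}

```text
time_s: 7.25
tcp_pos: [0.6424, -0.0023, 0.1025]
ee_rot: [[0.643, -0.766, 0.0], [-0.766, -0.643, 0.0], [0.0, -0.0, -1.0]]
wrist_force: [-0.5, 1.4, 0.5]
gripper_width: 0.003
gripper_force: 0.6
```

Emit:
{"method": "drive_tool", "body": {"rows": [{"tx":0,"ty":0,"tz":-2.5,"ax":0,"ay":0,"az":0,"claw":0},{"tx":-1.6,"ty":2.1,"tz":0,"ax":0,"ay":0,"az":0,"claw":0},{"tx":-1.7,"ty":2.2,"tz":0,"ax":0,"ay":0,"az":0,"claw":0},{"tx":-1.7,"ty":2.2,"tz":0,"ax":0,"ay":0,"az":0,"claw":0},{"tx":0,"ty":0,"tz":0,"ax":0,"ay":0,"az":0,"claw":0},{"tx":0,"ty":0,"tz":0,"ax":0,"ay":0,"az":0,"claw":0},{"tx":0,"ty":0,"tz":0.6,"ax":0,"ay":0,"az":0,"claw":0},{"tx":0,"ty":0,"tz":0.6,"ax":0,"ay":0,"az":0,"claw":0},{"tx":0,"ty":0,"tz":0,"ax":0,"ay":0,"az":0,"claw":0}]}}

```text
time_s: 8.0
tcp_pos: [0.56, -0.006, 0.1136]
ee_rot: [[0.642, -0.767, -0.003], [-0.767, -0.642, -0.0], [-0.002, 0.002, -1.0]]
wrist_force: [-0.0, -0.5, -1.1]
gripper_width: 0.005
gripper_force: 0.0
```

Emit:
{"method": "drive_tool", "body": {"rows": [{"tx":0,"ty":0,"tz":0.3,"ax":0,"ay":0,"az":0,"claw":0},{"tx":0,"ty":0,"tz":0.2,"ax":0,"ay":0,"az":0,"claw":0},{"tx":0,"ty":0,"tz":0.2,"ax":0,"ay":0,"az":0,"claw":0},{"tx":0,"ty":0,"tz":0.2,"ax":0,"ay":0,"az":0,"claw":0},{"tx":0,"ty":0,"tz":0.2,"ax":0,"ay":0,"az":0,"claw":0},{"tx":0,"ty":0,"tz":0.2,"ax":0,"ay":0,"az":0,"claw":0},{"tx":0,"ty":0,"tz":0,"ax":0,"ay":0,"az":0,"claw":0},{"tx":0,"ty":0,"tz":0,"ax":0,"ay":0,"az":0,"claw":0}]}}

```text
time_s: 8.67
tcp_pos: [0.5605, -0.0059, 0.1024]
ee_rot: [[0.643, -0.766, 0.0], [-0.766, -0.643, -0.0], [0.0, -0.0, -1.0]]
wrist_force: [-0.2, 0.4, 0.7]
gripper_width: 0.003
gripper_force: 0.5
```

All four sections have been pressed. I raise the hand and back off to the viewing pose to check.

Emit:
{"method": "drive_tool", "body": {"rows": [{"tx":0,"ty":0,"tz":-3.7,"ax":0,"ay":0,"az":0,"claw":0},{"tx":0,"ty":0,"tz":-3.7,"ax":0,"ay":0,"az":0,"claw":0},{"tx":0,"ty":0,"tz":-3.7,"ax":0,"ay":0,"az":0,"claw":0},{"tx":0,"ty":0,"tz":-3.7,"ax":0,"ay":0,"az":0,"claw":0},{"tx":-2.8,"ty":-1.3,"tz":-1.6,"ax":0,"ay":0,"az":0,"claw":0},{"tx":-2.8,"ty":-1.3,"tz":-1.6,"ax":0,"ay":0,"az":0,"claw":0},{"tx":-2.8,"ty":-1.3,"tz":-1.6,"ax":0,"ay":0,"az":0,"claw":0},{"tx":-2.8,"ty":-1.3,"tz":-1.6,"ax":0,"ay":0,"az":0,"claw":0},{"tx":-2.8,"ty":-1.3,"tz":-1.6,"ax":0,"ay":0,"az":0,"claw":0},{"tx":0,"ty":0,"tz":0,"ax":0,"ay":0,"az":0,"claw":0}]}}

```text
time_s: 9.5
tcp_pos: [0.5205, 0.1473, 0.3338]
ee_rot: [[0.646, -0.763, 0.006], [-0.763, -0.646, 0.003], [0.001, -0.007, -1.0]]
wrist_force: [-0.1, -0.6, 0.6]
gripper_width: 0.004
gripper_force: 0.0
```

Emit:
{"method": "drive_tool", "body": {"rows": [{"tx":0,"ty":0,"tz":0,"ax":0,"ay":0,"az":0,"claw":0},{"tx":0,"ty":0,"tz":0,"ax":0,"ay":0,"az":0,"claw":0},{"tx":0,"ty":0,"tz":0,"ax":0,"ay":0,"az":0,"claw":0}]}}

```text
time_s: 9.75
tcp_pos: [0.5198, 0.1423, 0.3294]
ee_rot: [[0.642, -0.767, -0.002], [-0.767, -0.642, -0.001], [-0.001, 0.002, -1.0]]
wrist_force: [-0.7, -0.4, -0.8]
gripper_width: 0.004
gripper_force: 0.0
```

```bash
python3 look.py w3; python3 - <<'E'
from h import *
for f in('w2','w3'):
    W=np.load(f+'.npz')['W'];u=np.array([.766,.643]);v=np.array([-.643,.766])
    D=W[...,:2]-[.609,.035];a,b=D@u,D@v;z=W[...,2];t=(z>.09)&(z<.13)
    o=[]
    for x,y in((.066,0),(0,.051),(-.066,0),(0,-.051)):
        o.append(np.median(z[t&(abs(a-x)<(.006 if x else .03))&(abs(b-y)<(.006 if y else .025))]).round(4))
    c=np.median(z[t&(abs(abs(a)-.066)<.006)&(abs(abs(b)-.051)<.006)]).round(4)
    print(f,'rims',o,'corners',c)
E
```

```text
9.75 [0.51977624 0.14225065 0.32940303] [-0.65711467 -0.41467569 -0.79835377]
0.093 11299 ((609.007080078125, 33.79472351074219), (150.17141723632812, 118.14497375488281), 40.10076904296875) [0.0970638  0.0992311  0.10303779]
0.105 2 ((586.017333984375, 70.66944122314453), (132.6460723876953, 0.0), -131.8045196533203) [0.10501689 0.10502682 0.10503675]
w2 rims [np.float64(0.1106), np.float64(0.1105), np.float64(0.1104), np.float64(0.1103)] corners 0.1025
w3 rims [np.float64(0.1022), np.float64(0.1021), np.float64(0.1022), np.float64(0.1021)] corners 0.1023
```

View pics/w3.png

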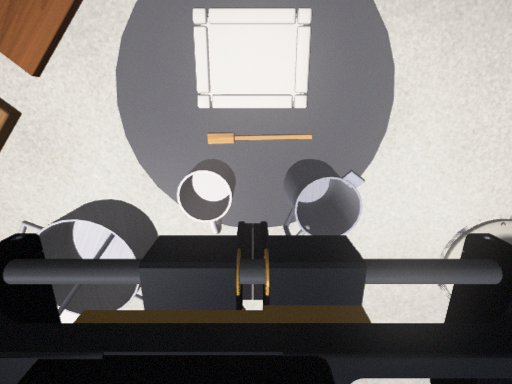

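The view shows the lid at (253,58), with all four sections level with the corners (0.102 m) and the tub moved by no more than about 1 mm. The stirrer, mug and jug are where they were and the hand is well clear. I hand the job in.

```bash
python3 -c "
from station import *
print(finish_job())"
```

```text
the job is handed in; nothing more can be done
None
```

All four rim sections are pressed shut and measure level with the lid's corners, the tub moved no more than about 1 mm, the hand is clear, and the job is handed in; no verdict came back.

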